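Free a dry sweets pusher and hold it back for refilling

TASK

The spring pusher in the empty middle lane of the sweets tray is running dry: take the brush from its stand, dip its tip in the open tub of lubricant, dab the bare track behind the pusher with it, and stand the brush back in its hole. Then pull the pusher back by its grip until its face is level with the red refill mark and finish while still holding it there, so that a colleague can load the lane. Do not let the pusher snap back, tip or push the tub away, drop the brush, or disturb the other things on the counter.

Things in the scene. Friction and masses are not known exactly. Their poses are not given: they have to be found in the camera images.
- tray: Sweets tray of three pusher lanes, fixed; 300 mm long (its x) x 213 mm wide (y), clear dividers 50 mm high. Origin: centre of underside, z up; yaw varies. +x: customers' end with a clear lip 38 mm high; -x: the robot's end. The outer lanes (y = +-70 mm) hold packs up to 62 mm high, with white grips up to 100 mm behind each row; the middle lane (y = 0, 67 mm wide inside) is empty.
- track (a point): Point on the middle lane's track at tray x = 0, y = 0, axes as the tray's. The track is a grey bar along the lane, 24 mm wide, its top (this point) 14 mm above the counter, 8 mm above the lane's floor. With the pusher at rest it is bare from 140 mm to the robot's side (-x) of this point to 90 mm to the customers' side (+x).
- pusher (a joint): How far the middle lane's pusher is pulled back from the customers' end towards -x of the tray, in m: 0 at rest against the lip (where it starts), 0.20 at its stop. A spring pulls it forward with about 4 N at 0 rising to 5.6 N at 0.20, always; let go, it shoots back to 0.
- pusher_face (a point): Centre of the front face of the middle lane's white pusher, 40 mm above the counter: an upright plate 56 mm wide, 4 mm thick, that looks to the tray's +x and pushes the packs. A spring drum sits behind it (to 50 mm behind the face), the pull grip on top. Axes as the tray's.
- pusher_grip (a point): Pinch point on the pull grip on top of the pusher: an upright white tab 12 mm thick along the tray's x, 36 mm wide along its y, from 65 to 109 mm above the counter, free on its +x and -x sides. The point is in mid-thickness, 90 mm above the counter, 6 mm behind (-x of) the front face.
- mark: The refill mark: a pair of red clips 6 mm wide along x, one on each divider of the middle lane, with a red line across the lane between them. Origin: on the counter, on the lane's centre line, in the plane of the mark; axes as the tray's. It is clipped on at a different place along the lane each time.
- brush: Lubricating brush standing tip down in its stand, 161 mm long: bristles and ferrule 18 mm across, above them a red collar (40 mm across, 6 mm thick) that rests on the stand's plate, then a round wooden handle 19 mm across, 75 mm long. Origin: centre of the collar's underside; z along the handle, away from the bristles. About 60 g.
- brush_tip (a point): Tip of the bristles, 80 mm below the collar's underside (brush z = -0.080).
- brush_grip (a point): Point on the handle's axis to grip from above, 46 mm above the collar's underside; the handle ends 35 mm higher.
- stand: Bar-tool stand, fixed: wooden foot 85 x 165 mm, steel plate 60 x 165 mm on two posts, plate top 100 mm above the counter. Origin: centre of the underside; long side along its y. A tamper with a dark wooden knob (top at 142 mm) is fixed in it at y = +40 mm; the brush's hole is at y = -40 mm.
- stand_hole (a point): Centre of the brush's round hole (28 mm across, through the 8 mm plate) at the plate's top face; z up. The brush belongs here, upright, its collar flat on the plate.
- tub: Small open tub of lubricant, white with a blue band: 74 mm across, mouth 64 mm across inside, 50 mm high, loose, about 0.2 kg. Origin: centre of the underside. (The lubricant itself is not modelled.)
- tub_in (a point): Centre of the tub's inner floor, 5 mm above the counter. The mouth is 45 mm above it.
- tub_lid: Bystander: the tub's blue screw lid, 78 mm across, 14 mm high, lying on the counter; origin under its centre.
- carton: Bystander: cardboard carton 150 x 72 x 52 mm of green-and-white packs; origin under its centre.
- loose_pack: Bystander: a single green-and-white pack lying flat, 48 x 56 x 22 mm; origin under its centre.
- cup: Bystander: white espresso cup on a saucer 120 mm across, 61 mm high; origin under its centre.
- pitcher: Bystander: steel milk jug, 84 mm across, 95 mm high; origin under its centre.
- gelato_cups: Bystander: stack of paper gelato cups, 85 mm across, 113 mm high; origin under its centre.
- sugar_caddy: Bystander: steel caddy of sugar sachets, 75 x 150 mm, 68 mm high; origin under its centre.
Mind the look-alikes: they are no part of the job. Of the things like the brush, leave any that is yellow; of the rest the smaller one is meant.

How it is judged (in metres and radians):
On the way, in this order (a step that is already met when the one before it is completed fails the run):
1. the brush, held in the fingers, is dipped: its tip inside the tub, 12 mm or more below the rim (horizontal distance between brush_tip and tub_in below 0.026 m and z of brush_tip in the frame of tub_in below 0.033 m and contact force between the fingers and brush above 0.5 N), for 0.2 s.
2. the held brush's tip touches the bare track of the middle lane behind the pusher, which is still at rest (contact force between brush and tray above 0.15 N and contact force between the fingers and brush above 0.5 N and value of joint pusher below 0.015 m and contact force between brush and pusher below 0.1 N and x of brush_tip in the frame of track between -0.145 and 0.095 m and y of brush_tip in the frame of track between -0.019 and 0.019 m and z of brush_tip in the frame of track between -0.004 and 0.004 m), for 0.1 s.
3. the brush stands upright in its hole again, collar on the plate, let go, with the pusher still at rest (horizontal distance between brush and stand_hole below 0.01 m and z of brush in the frame of stand_hole between -0.004 and 0.005 m and angle between brush's own z axis and vertical below 0.15 rad and contact force between the fingers and brush below 0.05 N and value of joint pusher below 0.015 m), for 0.2 s.
4. the pusher, in the fingers, is drawn back to the mark: its face within 8 mm of the mark's plane (x of pusher_face in the frame of mark between -0.008 and 0.008 m and contact force between the fingers and pusher above 1 N), for 0.3 s.
At the end, for the whole second after the job is handed in: Still in the fingers (over 1 N), the pusher is kept still, its face within 8 mm of the red mark's plane, nothing else propping it. The brush, let go, stands in its hole, collar on the plate (within 10 mm of the centre, 5 mm in height, 0.15 rad upright). The tub is upright (all of step 4 and velocity of joint pusher between -0.02 and 0.02 m/s and contact force between pusher and brush below 0.1 N and contact force between pusher and tub below 0.1 N and contact force between pusher and tub_lid below 0.1 N and contact force between pusher and loose_pack below 0.1 N and angle between each of tub, brush's own z axis and vertical below 0.15 rad and horizontal distance between brush and stand_hole below 0.01 m and z of brush in the frame of stand_hole between -0.004 and 0.005 m and contact force between the fingers and brush below 0.05 N); the arm keeps its last pose, push and grip.
It fails at once if the pusher snaps back (moves forward faster than 0.25 m/s) (velocity of joint pusher below -0.25 m/s).
It fails at once if the brush is dropped or laid over (tilted more than 0.8 rad) (angle between brush's own z axis and vertical above 0.8 rad).
It fails at once if the tub is tipped (over 0.4 rad) or pushed more than 40 mm (angle between tub's own z axis and vertical above 0.4 rad or distance of tub from where it was at the start of the episode above 0.04 m).
It fails at once if a bystander is moved more than 25 mm (distance of any of carton, loose_pack, cup, pitcher, gelato_cups, sugar_caddy, tub_lid from where it was at the start of the episode above 0.025 m).
It also fails if it takes over 61 s, if anything falls off the work surface, if the arm or the gripper's body presses on something with over 40 N, if the wrist force passes 120 N, or if a joint passes its speed limit or range.

ROBOT

A 6-joint arm with a two-finger parallel gripper is mounted at the origin on the work surface. World frame = base frame: x ahead of the robot, y to its left, z up, the work surface at z = 0. Lengths are in mm, angles in rad, forces in N, time in s.
With the tool pointing down it reaches from about 250 to 775 mm from the base axis. Payload 4 kg.
Tool frame: the origin (TCP) lies at the very end of the fingers, on their centre line; the grasp point (between the pads) lies 19 mm behind it; z points along the fingers, y is the line along which they close (so a half turn about z gives the same grasp; the last joint's range is limited). The gripper opens to 94 mm and grips with 3 to 60 N. Pads are 16 mm wide; open, the fingers measure 119 mm over their backs; the gripper's body (75 mm by 177 mm) begins 78 mm behind the grasp point.
Start: joints at [1.052, 0.087, 1.371, -0, 1.684, -0.103], TCP at [222.169, 503.151, 205.506] pointing down, gripper open.
Joint ranges: [-3.1, 3.1], [-0.76, 2.03], [0.27, 2.55], [-1.08, 4.22], [0.17, 2.65], [-2.57, 2.57]. Speed limits (rad/s): [2.79, 2.79, 3.14, 3.14, 3.14, 3.14].

INTERFACE

Orientations are given as a unit quaternion [w, x, y, z].
In Python, from cell import r, imaging, finder gives the robot as it stands.
- The arm moves only by the shell command python3 -m inch 'ROWS' [FORCE]. ROWS is JSON, a list of rows, each a list of 3 entries, a list of its own where there are three numbers: the shift along the tool's x, y, z normalised to -1 to 1, where 1 is 25 mm, then the turn, a rotation vector about the tool's x, y, z normalised to -1 to 1, where 1 is 0.1 rad, then the closure, from 0 (fully open) to 1 (shut). In form: [[[x, y, z], [wx, wy, wz], jaw], ...]. A call has exactly 10 rows; each row shifts and turns the commanded pose from where the row before left it, along the tool's axes as they then stand; what a row does not reach is not made up. A row lasts 1/10 s, in which the tool goes at most 50 mm and 8.59 degrees, less where a joint would pass 70% of its speed; a pose out of reach is approached as far as the arm can. A call with a number of a shift or a turn outside -1 to 1 is refused whole. A call with a gripper value outside its range is refused whole. The fingers move at their own pace and stop on an object; FORCE is the grip in N (left out, the last holds). Time passes only in rows, so rows that do not move let the fingers close, or fill a call up. It gives the time, the measured TCP pose, the force, the opening and the grip force at its end, in the units of the state.
- r.read_state(): the state, without advancing time (a new reading comes with each control period).
- imaging.capture(name): name is "scene" or "side" or "wrist"; returns a dict with "pixels" (384x512x3 uint8, red, green, blue), "K" (3x3 intrinsics, pixels), "R" (3x3) and "t" (3): a world point X has camera coordinates R X + t. Camera axes: x right, y down, z forward; pixel columns grow to the right and rows downward; lengths in mm; the calibration is good to about 2 mm. A picture is of the moment at which its call begins. There is no depth.
- r.close_job(): hands the job in; it is judged then, once.
Trained networks look in a picture, given as the dict that the camera call returned (one of the last four; its "shot" number tells which), for a name from the list of things; names that differ only in an ending like _2 or _b are one class to them, and where a whole thing is asked for, a point or a joint stands for the part that bears it (a point fixed in the world has none). Each returns a list of dicts, best first, with "confidence" (0 to 1); they miss things now and then, are a little off and sometimes report something else, mostly with a low value. They report only what shows in the picture. A call takes as long as a camera call. They do not tell look-alikes from the thing itself.
- finder.boxes_of(picture, query): "centre" ([x, y, z] in mm, in world coordinates, good to about 4 mm: the middle of the surface that is visible of it).
- finder.spot_point(picture, query): "centre" ([x, y, z] in mm, in world coordinates, good to about 4 mm: a listed point, or the origin of a listed thing).
The state is a dict: "time_s": time; "joints": joint angles; "dq": joint speeds; "tau": joint torques, N m; "tcp_pos": TCP position; "orientation": TCP orientation; "force": force on the tool from outside, world axes, zero at the start; "moment": the same for the moment, N m; "finger_gap": opening from 0.0 (shut) to 1.0 (fully open); "finger_force": force on a finger pad.
Only numpy, scipy, OpenCV 4.12 (cv2) and the standard library are available. Lean on these libraries where they do the work, as an engineer would, in place of code of your own. Each camera call takes 0.05 s, during which the arm holds its last target. There are 200 camera calls.

## Working session

There is one attempt and no reset: what is moved stays moved. The work goes in short steps, Python scripts to look and compute and a shell command to move; the robot and the scene stay as the last step left them, time stands still between calls to the robot, and variables do not carry over. Pictures are saved under pics/ and viewed, at most 13 in all, crops included, and the job is handed in when it is done.

```bash
ls; mkdir -p pics; cat > h.py <<'E'
import numpy as np, cv2
from cell import r, imaging, finder
def save(p,n): cv2.imwrite('pics/'+n, p['pixels'][:,:,::-1])
def proj(p,X):
    c=np.array(p['R'])@np.array(X,float)+np.array(p['t']).ravel(); q=np.array(p['K'])@c; return q[:2]/q[2]
def ray(p,uv,z):
    R=np.array(p['R']);t=np.array(p['t']).ravel();o=-R.T@t;d=R.T@np.linalg.inv(p['K'])@[uv[0],uv[1],1];return o+d*(z-o[2])/d[2]
E
python3 - <<'E'
from h import *
ims=[]
for c in ['scene','side']:
    p=imaging.capture(c); save(p,c+'0.png'); ims.append(p['pixels'])
    print(c,'cam',(-np.array(p['R']).T@np.array(p['t']).ravel()).round())
    for q in ['brush','brush_tip','brush_grip','stand','stand_hole','tub','tub_in','track','tray','mark','pusher_face','pusher_grip','tub_lid','carton','loose_pack','cup','pitcher','gelato_cups','sugar_caddy']:
        for d in finder.spot_point(p,q):
            if d['confidence']>.2: print(q,np.round(d['centre']),round(d['confidence'],2),proj(p,d['centre']).round())
print(r.read_state())
E
```

```text
pics
scene cam [1572.   41.  871.]
brush [ 414. -357.  107.] 0.94 [158. 168.]
brush [ 521. -395.   99.] 0.82 [140. 188.]
brush [ 410. -492.   80.] 0.74 [123. 173.]
brush_tip [ 521. -396.   19.] 0.8 [144. 206.]
brush_tip [ 413. -489.   -8.] 0.62 [128. 194.]
brush_grip [ 403. -356.  173.] 0.79 [156. 150.]
brush_grip [ 520. -399.  148.] 0.78 [136. 175.]
brush_grip [801.   8.   4.] 0.71 [259. 274.]
brush_grip [ 410. -487.  125.] 0.62 [121. 163.]
brush_grip [ 520. -396.   98.] 0.45 [140. 188.]
stand [334. 422.  -1.] 0.73 [373. 182.]
stand [ 528. -359.    3.] 0.58 [155. 212.]
stand_hole [ 524. -400.   99.] 0.78 [138. 188.]
tub [ 513. -154.   -1.] 0.97 [214. 210.]
tub_in [487. 167.  13.] 0.68 [308. 204.]
tub_in [ 513. -160.    4.] 0.6 [213. 209.]
track [487. 166.  18.] 0.58 [307. 203.]
track [ 513. -162.    6.] 0.33 [212. 209.]
tray [490. 163.  -0.] 0.76 [306. 207.]
mark [455. 168.   1.] 0.48 [307. 201.]
pusher_grip [622. 177.  87.] 0.81 [315. 212.]
tub_lid [ 335. -244.    5.] 0.71 [197. 179.]
tub_lid [ 520. -394.   95.] 0.55 [140. 188.]
carton [332. 422.  -1.] 0.94 [373. 182.]
loose_pack [
[... 1704 characters left out ...]
.4 [276. 291.]
{'time_s': 2.0, 'joints': array([ 1.05189813e+00,  8.72426399e-02,  1.37068214e+00, -4.63342712e-06,
        1.68360315e+00, -1.03121629e-01]), 'dq': array([-0.00220285,  0.00113051,  0.00043554,  0.00013079, -0.00209869,
       -0.00131103]), 'tau': array([ 5.03881056e-04, -3.40033007e+01, -3.02589583e+01,  7.18391407e-02,
        2.37403926e-02, -6.15450219e-06]), 'tcp_pos': array([222.17502958, 503.15737385, 205.49162334]), 'orientation': array([1.20955570e-05, 2.06394370e-01, 9.78468887e-01, 3.01068058e-05]), 'force': array([-0.59777917,  0.29877601, -0.74790149]), 'moment': array([0.00461519, 0.01932654, 0.00342889]), 'finger_force': 0.0, 'finger_gap': 1.0026963999292808}
```

View pics/scene0.png

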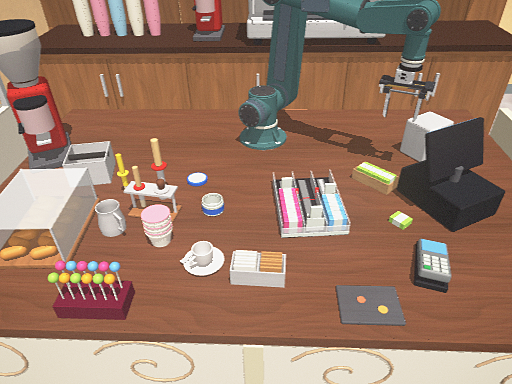

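View pics/side0.png

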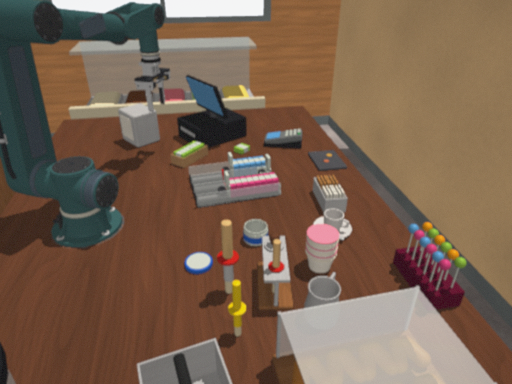

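The scene picture shows three brush-like things: a big red one (157,150), a yellow one (122,165) and a small red one in the stand plate (138,180). I exclude the yellow. Of the two red ones, the smaller is the one in the stand at about (521,-397), next to the tamper (160,187). The tray is at (310,205) and the tub at (213,205). I'll check this in a close crop that includes the mark.

```bash
python3 - <<'E'
from h import *
a=cv2.imread('pics/scene0.png'); b=cv2.imread('pics/side0.png')
A=cv2.resize(a[130:230,105:225],(400,333),interpolation=cv2.INTER_CUBIC)
B=cv2.resize(a[165:245,262:358],(400,333),interpolation=cv2.INTER_CUBIC)
C=cv2.resize(b[215:315,215:335],(400,267)[::1],interpolation=cv2.INTER_CUBIC) if 0 else cv2.resize(b[235:315,215:335],(400,267),interpolation=cv2.INTER_CUBIC)
D=cv2.resize(b[145:213,182:284],(400,267),interpolation=cv2.INTER_CUBIC)
cv2.imwrite('pics/crop1.png',np.vstack([np.hstack([A,B]),np.hstack([C,D])]))
E
```

```text
(no output)
```

View pics/crop1.png

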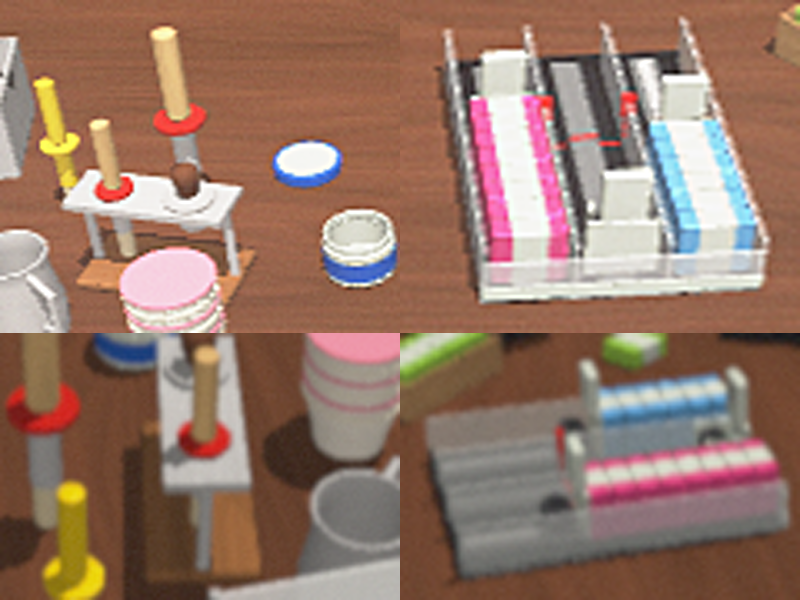

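Choice confirmed: the small red-collared brush in the plate at crop (105,160). The mark is the red line at crop (590,140). I'll turn the tool so its y axis lies along tray x (yaw about 0.1 rad) and rise.

```bash
python3 -m inch '[[[0,0,-0.3],[0,0,1],0.3],[[0,0,-0.3],[0,0,1],0.3],[[0,0,-0.3],[0,0,1],0.3],[[0,0,-0.3],[0,0,1],0.3],[[0,0,-0.3],[0,0,1],0.3],[[0,0,-0.3],[0,0,1],0.3],[[0,0,-0.3],[0,0,1],0.3],[[0,0,-0.3],[0,0,1],0.3],[[0,0,-0.3],[0,0,1],0.3],[[0,0,-0.3],[0,0,1],0.3]]' 30
python3 -m inch '[[[0,0,0],[0,0,0.55],0.3],[[-1,0.45,0],[0,0,0],0.3],[[-1,0.45,0],[0,0,0],0.3],[[-1,0.45,0],[0,0,0],0.3],[[-1,0.45,0],[0,0,0],0.3],[[-1,0.45,0],[0,0,0],0.3],[[-1,0.45,0],[0,0,0],0.3],[[-1,0.45,0],[0,0,0],0.3],[[-1,0.45,0],[0,0,0],0.3],[[-1,0.45,0],[0,0,0],0.3]]'
python3 - <<'E'
from h import *
s=r.read_state(); print(s['tcp_pos'],s['orientation'],s['joints'])
p=imaging.capture('wrist'); save(p,'w1.png')
print((-np.array(p['R']).T@np.array(p['t']).ravel()).round(), np.array(p['R']).round(2))
for q in ['mark','pusher_face','pusher_grip','tray','track']:
    for d in finder.spot_point(p,q)[:3]: print(q,np.round(d['centre']),round(d['confidence'],2),proj(p,d['centre']).round())
E
```

```text
time_s: 3.0
tcp_pos: [222.2, 503.1, 280.8]
orientation: [-0.0, 0.652, 0.758, 0.0]
force: [0.2, 0.2, 0.1]
finger_gap: 0.703
finger_force: 0.0
time_s: 4.0
tcp_pos: [345.8, 288.4, 280.7]
orientation: [0.0, 0.671, 0.742, 0.0]
force: [-0.2, 0.2, 0.0]
finger_gap: 0.7
finger_force: 0.0
[345.76317906 288.36445252 280.65245295] [6.99580499e-05 6.70837024e-01 7.41604753e-01 2.70091053e-04] [ 5.69075160e-01 -1.39080223e-01  1.44427594e+00  7.48028943e-06
  1.83583897e+00  4.68954622e-01]
[338. 364. 460.] [[ 0.99  0.1   0.  ]
 [ 0.1  -0.96  0.26]
 [ 0.03 -0.26 -0.97]]
pusher_face [625. 181.  36.] 0.68 [441. 252.]
pusher_grip [616. 178.  91.] 0.66 [457. 272.]
pusher_grip [488. 164.  12.] 0.47 [343. 246.]
tray [486. 165.  -1.] 0.59 [340. 242.]
tray [562. 459.  -2.] 0.36 [431.  49.]
track [488. 164.  10.] 0.79 [343. 246.]
```

View pics/w1.png

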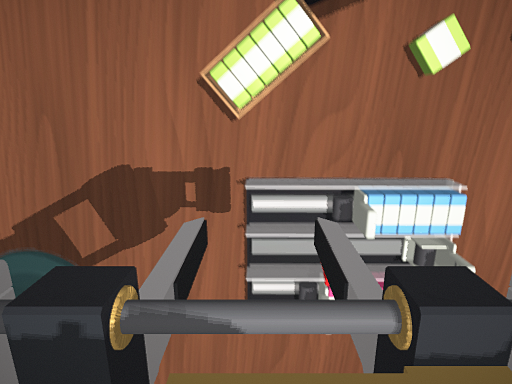

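The wrist view shows the tray at the right (350,250), with the right finger hiding the mark. I'll measure the mark from the scene picture instead and go on to the brush.

```bash
python3 -m inch '[[[-1,0.15,0],[0,0,0],0.3],[[-1,0.15,0],[0,0,0],0.3],[[-1,0.15,0],[0,0,0],0.3],[[-1,0.15,0],[0,0,0],0.3],[[-1,0.15,0],[0,0,0],0.3],[[-1,0.15,0],[0,0,0],0.3],[[-1,0.15,0],[0,0,0],0.3],[[-1,0.15,0],[0,0,0],0.3],[[-1,0.15,0],[0,0,0],0.3],[[-1,0.15,0],[0,0,0],0.3]]' | tail -0
python3 -m inch '[[[-1,0.15,0],[0,0,0],0.3],[[-1,0.15,0],[0,0,0],0.3],[[-1,0.15,0],[0,0,0],0.3],[[-1,0.15,0],[0,0,0],0.3],[[-1,0.15,0],[0,0,0],0.3],[[-1,0.15,0],[0,0,0],0.3],[[-1,0.15,0],[0,0,0],0.3],[[-1,0.15,0],[0,0,0],0.3],[[-1,0.15,0],[0,0,0],0.3],[[-1,0.15,0],[0,0,0],0.3]]' | tail -0
python3 -m inch '[[[-1,0.15,0],[0,0,0],0.3],[[-1,0.15,0],[0,0,0],0.3],[[-1,0.15,0],[0,0,0],0.3],[[-1,0.15,0],[0,0,0],0.3],[[-1,0.15,0],[0,0,0],0.3],[[-1,0.15,0],[0,0,0],0.3],[[-1,0.15,0],[0,0,0],0.3],[[-1,0.15,0],[0,0,0],0.3],[[0,0,0],[0,0,0],0.3],[[0,0,0],[0,0,0],0.3]]'
python3 - <<'E'
from h import *
s=r.read_state(); print(s['tcp_pos'],s['orientation'],s['joints'])
p=imaging.capture('wrist'); save(p,'w2.png')
for q in ['brush','brush_grip','stand_hole','stand']:
    for d in finder.spot_point(p,q)[:3]: print(q,np.round(d['centre'],1),round(d['confidence'],2),proj(p,d['centre']).round())
# red blobs in static views
for c in ['scene','side']:
    im=imaging.capture(c); a=im['pixels'].astype(int)
    m=((a[:,:,0]-np.maximum(a[:,:,1],a[:,:,2])>70)&(a[:,:,2]<a[:,:,1]+40)).astype(np.uint8)
    n,l,st,ce=cv2.connectedComponentsWithStats(m)
    for i in range(1,n):
        if st[i,4]>3 and 100<ce[i][0]<345 and 130<ce[i][1]<330: print(c,st[i],ce[i].round(1),ray(im,ce[i],14).round(),ray(im,ce[i],50).round(), ray(im,ce[i],103).round())
E
```

```text
time_s: 7.3
tcp_pos: [520.4, -395.6, 279.6]
orientation: [-0.001, 0.67, 0.742, 0.0]
force: [0.2, -0.2, 0.3]
finger_gap: 0.701
finger_force: 0.0
[ 520.4423258  -395.63036997  279.56456186] [-9.36950316e-04  6.70453802e-01  7.41950594e-01  3.70790378e-04] [-7.37068674e-01  3.28368249e-01  9.40278199e-01  7.72807722e-04
  1.87482168e+00 -8.37992922e-01]
brush [ 520.2 -394.5  100. ] 0.93 [260. 171.]
brush [ 412.7 -354.6  108.2] 0.81 [166. 127.]
brush [ 412.5 -492.6   81.8] 0.79 [170. 234.]
brush_grip [ 407.2 -494.5  131.6] 0.96 [153. 252.]
brush_grip [ 522.1 -397.   144.1] 0.95 [262. 182.]
brush_grip [ 408.4 -353.8  168.7] 0.81 [142. 130.]
stand_hole [ 518.7 -396.2  100.7] 0.85 [259. 172.]
stand_hole [ 528.2 -359.2   -0.7] 0.41 [268. 133.]
stand [ 523.3 -356.3    1.2] 0.64 [265. 131.]
scene [151 161  16  10  92] [158.6 166.2] [ 260. -407.   14.] [ 315. -388.   50.] [ 396. -361.  103.]
scene [133 183  12   8  56] [138.9 186.7] [ 399. -448.   14.] [ 448. -428.   50.] [ 521. -398.  103.]
scene [315 187   4   6  22] [316.4 189.3] [404. 204.  14.] [453. 197.  50.] [525. 187. 103.]
scene [295 
[... 1690 characters left out ...]
. -200.   50.] [ 641. -267.  103.]
side [312 239   4   3   4] [313.5 240.2] [ 680. -213.   14.] [ 663. -255.   50.] [ 639. -318.  103.]
side [331 241   4   2   4] [332.5 241.5] [ 734. -228.   14.] [ 715. -270.   50.] [ 687. -332.  103.]
side [322 243   7   1   7] [325. 243.] [ 709. -231.   14.] [ 692. -273.   50.] [ 665. -334.  103.]
side [216 250  24  15 214] [227.8 258.1] [ 419. -246.   14.] [ 415. -287.   50.] [ 410. -347.  103.]
side [268 262  16  10  98] [275.9 267. ] [ 544. -305.   14.] [ 534. -343.   50.] [ 520. -399.  103.]Exception ignored on flushing sys.stdout:
BrokenPipeError: [Errno 32] Broken pipe
Exception ignored on flushing sys.stdout:
BrokenPipeError: [Errno 32] Broken pipe
```

View pics/w2.png

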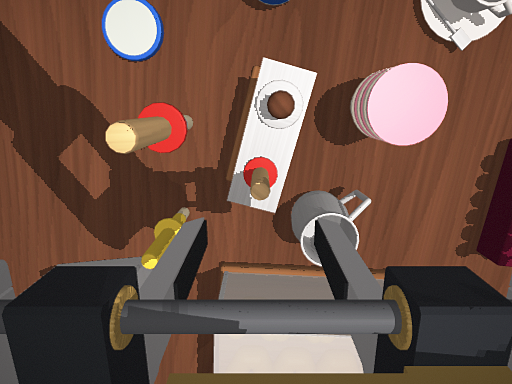

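The wrist view shows the small brush between the fingers (260,180), with the tamper (280,103), big red brush (150,130) and yellow brush (165,240) clear of them. I'll descend and grip.

```bash
python3 -m inch '[[[-0.06,0.02,0.8],[0,0,0],0.45],[[0,0,0.9],[0,0,0],0.45],[[0,0,0.9],[0,0,0],0.45],[[0,0,0.9],[0,0,0],0.45],[[0,0,0.9],[0,0,0],0.45],[[0,0,0.9],[0,0,0],0.45],[[0,0,0.6],[0,0,0],0.45],[[0,0,0.2],[0,0,0],0.45],[[0,0,0],[0,0,0],0.45],[[0,0,0],[0,0,0],0.45]]' 30
python3 -m inch '[[[0,0,0],[0,0,0],1],[[0,0,0],[0,0,0],1],[[0,0,0],[0,0,0],1],[[0,0,0],[0,0,0],1],[[0,0,0],[0,0,0],1],[[0,0,0],[0,0,0],1],[[0,0,0],[0,0,0],1],[[0,0,0],[0,0,0],1],[[0,0,0],[0,0,0],1],[[0,0,0],[0,0,0],1]]' 30
```

```text
time_s: 8.65
tcp_pos: [520.9, -398.5, 129.4]
orientation: [0.001, 0.671, 0.742, 0.0]
force: [-0.8, 0.1, -0.1]
finger_gap: 0.548
finger_force: 0.0
time_s: 9.65
tcp_pos: [520.4, -398.1, 128.1]
orientation: [0.0, 0.671, 0.742, 0.0]
force: [-0.5, -0.3, 2.2]
finger_gap: 0.199
finger_force: 30.0
```

```bash
python3 -m inch '[[[0,0,-0.3],[0,0,0],1],[[0,0,-0.7],[0,0,0],1],[[0,0,-0.8],[0,0,0],1],[[0,0,-0.8],[0,0,0],1],[[0,0,-0.8],[0,0,0],1],[[0,0,-0.8],[0,0,0],1],[[0,0,-0.8],[0,0,0],1],[[0,0,-0.5],[0,0,0],1],[[0,0,-0.3],[0,0,0],1],[[0,0,0],[0,0,0],1]]' 30
python3 -m inch '[[[0.6,0,0],[0,0,0],1],[[1,0.07,0],[0,0,0],1],[[1,0.07,0],[0,0,0],1],[[1,0.07,0],[0,0,0],1],[[1,0.07,0],[0,0,0],1],[[1,0.07,0],[0,0,0],1],[[1,0.07,0],[0,0,0],1],[[1,0.07,0],[0,0,0],1],[[1,0.07,0],[0,0,0],1],[[1,0.1,0],[0,0,0],1]]'
python3 - <<'E'
from h import *
s=r.read_state(); print(s['tcp_pos'],s['finger_gap'])
for c in ['wrist','scene','side']:
  p=imaging.capture(c); save(p,c[0]+'3.png')
  for q in ['tub_in','tub','brush_tip','brush']:
    for d in finder.spot_point(p,q)[:4]: print(c,q,np.round(d['centre'],1),round(d['confidence'],2),proj(p,d['centre']).round())
E
```

```text
time_s: 10.65
tcp_pos: [520.7, -398.3, 274.0]
orientation: [0.001, 0.671, 0.742, 0.0]
force: [0.3, -0.4, -1.3]
finger_gap: 0.195
finger_force: 30.0
time_s: 11.65
tcp_pos: [512.2, -156.4, 271.4]
orientation: [-0.001, 0.671, 0.742, -0.0]
force: [0.4, -0.2, 0.1]
finger_gap: 0.201
finger_force: 30.0
[ 512.16536344 -156.40057147  271.44511665] 0.20113416373223827
wrist tub_in [ 511.5 -160.9   -1.4] 0.89 [260. 161.]
wrist tub [ 515.3 -157.2    2.2] 0.78 [263. 159.]
wrist brush_tip [ 512.4 -158.1  164.9] 0.81 [261. 189.]
wrist brush [ 511.7 -154.4  244.5] 0.64 [260. 214.]
scene tub_in [ 508.3 -156.5    6.4] 0.59 [214. 208.]
scene tub [ 514.9 -156.6   -2.5] 0.83 [214. 211.]
scene brush_tip [ 527.9 -359.9    2. ] 0.74 [155. 212.]
scene brush_tip [ 511.6 -157.9  165.6] 0.55 [209. 170.]
scene brush_tip [ 524.1 -397.7  101.1] 0.51 [139. 188.]
scene brush_tip [ 414.8 -492.    -3.5] 0.45 [127. 193.]
scene brush [ 412.1 -355.1  108.2] 0.73 [159. 167.]
scene brush [ 511.6 -156.   241.3] 0.7 [208. 150.]
scene brush [ 509.6 -160.1    4.3] 0.65 [213. 209.]
side tub_in [ 528.8 -357.6   -4.6] 0.73 [275. 287.]
side tub_in [ 515.5 -158.9    6. ] 0.56 [256. 237.]
side tub [ 511.6 -157.9    4.1] 0.77 [255. 238.]
side brush_tip [ 412.7 -489.6    1. ] 0.85 [238. 333.]
side brush_tip [ 515.3 -158.8  161.6] 0.63 [256. 194.]
side brush_tip [ 407.7 -358.     3.9] 0.62 [229. 290.]
side brush_tip [484.7 168.4   4.1] 0.53 [232. 185.]
side brush [ 411.  -489.1   79.6] 0.9 [236. 309.]
side brush [ 513.1 -153.1  243.6] 0.73 [255. 168.]
side brush [ 408.1 -353.7  106. ] 0.72 [227. 259.]
side brush [338.9 422.6   3.6] 0.38 [190. 158.]
```

```bash
python3 -m inch '[[[-0.06,0.02,0.5],[0,0,0],1],[[0,0,0.9],[0,0,0],1],[[0,0,0.9],[0,0,0],1],[[0,0,0.9],[0,0,0],1],[[0,0,0.9],[0,0,0],1],[[0,0,0.8],[0,0,0],1],[[0,0,0.5],[0,0,0],1],[[0,0,0.25],[0,0,0],1],[[0,0,0],[0,0,0],1],[[0,0,0],[0,0,0],1]]' 30
python3 -m inch '[[[0,0,0],[0,0,0],1],[[0,0,0],[0,0,0],1],[[0,0,0],[0,0,0],1],[[0,0,0],[0,0,0],1],[[0,0,0],[0,0,0],1],[[0,0,-0.4],[0,0,0],1],[[0,0,-0.8],[0,0,0],1],[[0,0,-0.9],[0,0,0],1],[[0,0,-0.9],[0,0,0],1],[[0,0,-0.9],[0,0,0],1]]'
```

```text
time_s: 13.4
tcp_pos: [514.0, -159.3, 132.6]
orientation: [0.001, 0.671, 0.742, 0.0]
force: [-0.8, -0.3, -1.2]
finger_gap: 0.199
finger_force: 30.0
time_s: 14.4
tcp_pos: [513.5, -159.1, 231.0]
orientation: [0.0, 0.671, 0.742, 0.0]
force: [-0.3, -0.7, -0.4]
finger_gap: 0.201
finger_force: 30.0
```

```bash
python3 -m inch '[[[0.5,0,-0.6],[0,0,0],1],[[1,0.02,0],[0,0,0],1],[[1,0.02,0],[0,0,0],1],[[1,0.02,0],[0,0,0],1],[[1,0.02,0],[0,0,0],1],[[1,0.02,0],[0,0,0],1],[[1,0.02,0],[0,0,0],1],[[1,0.02,0],[0,0,0],1],[[1,0.02,0],[0,0,0],1],[[1,0.02,0],[0,0,0],1]]' 30
python3 -m inch '[[[1,0.02,0],[0,0,0],1],[[1,0.02,0],[0,0,0],1],[[0.9,0.02,0],[0,0,0],1],[[0.5,0,0],[0,0,0],1],[[0,0,0],[0,0,0],1],[[0,0,0],[0,0,0],1],[[0,0,0],[0,0,0],1],[[0,0,0],[0,0,0],1],[[0,0,0],[0,0,0],1],[[0,0,0],[0,0,0],1]]'
python3 - <<'E'
from h import *
s=r.read_state(); print(s['tcp_pos'],s['finger_gap'])
for c in ['wrist','scene','side']:
  p=imaging.capture(c); save(p,c[0]+'4.png')
  for q in ['track','brush_tip','mark','pusher_face','pusher_grip','tub']:
    for d in finder.spot_point(p,q)[:3]:
      if d['centre'][1]>100 or q=='tub':print(c,q,np.round(d['centre'],1),round(d['confidence'],2),proj(p,d['centre']).round())
E
```

```text
time_s: 15.4
tcp_pos: [493.5, 79.5, 244.6]
orientation: [-0.0, 0.671, 0.742, 0.0]
force: [0.8, 0.1, -0.9]
finger_gap: 0.193
finger_force: 30.0
time_s: 16.4
tcp_pos: [487.4, 161.9, 244.3]
orientation: [0.0, 0.671, 0.741, 0.0]
force: [0.3, -0.1, -0.7]
finger_gap: 0.198
finger_force: 30.0
[487.36922639 161.92060106 244.25450479] 0.19811039583196072
wrist track [487.4 166.9  12. ] 0.61 [261. 159.]
wrist brush_tip [484.8 163.  139.3] 0.82 [258. 186.]
wrist mark [454.9 164.    0.5] 0.64 [237. 158.]
wrist pusher_face [628.5 180.5  41.4] 0.82 [375. 164.]
wrist pusher_grip [617.2 177.1  88.1] 0.72 [380. 174.]
wrist tub [ 5.168e+02 -1.636e+02  3.000e-01] 0.81 [258. 359.]
wrist tub [488.8 164.7 260.2] 0.69 [263. 239.]
wrist tub [452.9 162.8  -0.6] 0.25 [235. 158.]
scene track [486.5 167.7  18.6] 0.81 [308. 202.]
scene brush_tip [487.9 165.7 135.8] 0.44 [310. 174.]
scene mark [457.4 165.3   1.3] 0.39 [306. 201.]
scene pusher_face [626.  181.2  41.5] 0.83 [316. 224.]
scene pusher_grip [624.9 176.2  87.6] 0.68 [315. 213.]
scene tub [ 515.  -152.6   -0.9] 0.66 [215. 211.]
scene tub [ 522.9 -397.4   98.2] 0.21 [139. 188.]
side track [484.5 163.9  12.6] 0.67 [232. 183.]
side brush_tip [493.  161.  134.5] 0.71 [234. 154.]
side mark [485.4 163.8  12.2] 0.43 [233. 184.]
side pusher_face [626.4 180.6  41.9] 0.59 [269. 171.]
side pusher_grip [619.7 175.8  92.3] 0.73 [268. 160.]
side tub [ 511.6 -159.     3.4] 0.6 [255. 238.]
```

View pics/w4.png

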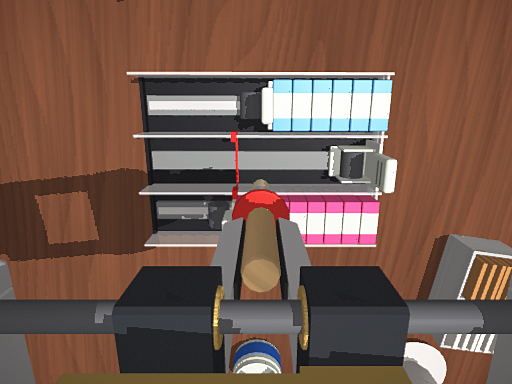

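The wrist view shows the held brush over the middle lane, the red line at column 237 (rows 135–185) and the pusher at (365,165). Lane lines run horizontal in the image, so the yaw is right. I'll lower onto the track.

```bash
python3 -m inch '[[[0.1,0,0.5],[0,0,0],1],[[0,0,0.9],[0,0,0],1],[[0,0,0.9],[0,0,0],1],[[0,0,0.9],[0,0,0],1],[[0,0,0.8],[0,0,0],1],[[0,0,0.5],[0,0,0],1],[[0,0,0.2],[0,0,0],1],[[0,0,0],[0,0,0],1],[[0,0,0],[0,0,0],1],[[0,0,0],[0,0,0],1]]' 30
python3 - <<'E'
from h import *
s=r.read_state(); print(s['tcp_pos'],s['force'])
p=cv2.imread('pics/w4.png'); 
E
```

```text
time_s: 18.45
tcp_pos: [487.8, 165.1, 128.1]
orientation: [0.001, 0.671, 0.742, 0.001]
force: [-0.6, 0.5, -0.4]
finger_gap: 0.202
finger_force: 30.0
[487.84694519 165.10709712 128.09241168] [-0.59005298  0.53378194 -0.36997265]
```

```bash
python3 -m inch '[[[0,0,0.08],[0,0,0],1],[[0,0,0.08],[0,0,0],1],[[0,0,0.04],[0,0,0],1],[[0,0,0.04],[0,0,0],1],[[0,0,0],[0,0,0],1],[[0,0,0],[0,0,0],1],[[0,0,0],[0,0,0],1],[[0,0,0],[0,0,0],1],[[0,0,0],[0,0,0],1],[[0,0,0],[0,0,0],1]]' 30
```

```text
time_s: 19.45
tcp_pos: [487.1, 165.0, 122.0]
orientation: [0.0, 0.671, 0.742, 0.0]
force: [-1.4, 0.3, 5.4]
finger_gap: 0.197
finger_force: 30.0
```

```bash
python3 -m inch '[[[0,0,-0.2],[0,0,0],1],[[0,0,-0.6],[0,0,0],1],[[0,0,-0.9],[0,0,0],1],[[0,0,-0.9],[0,0,0],1],[[0,0,-0.9],[0,0,0],1],[[0,0,-0.9],[0,0,0],1],[[0,0,-0.9],[0,0,0],1],[[-0.3,0,-0.7],[0,0,0],1],[[-0.6,0,-0.1],[0,0,0],1],[[-1,-0.03,0],[0,0,0],1]]' 30 | cat
python3 -m inch '[[[-1,-0.04,0],[0,0,0],1],[[-1,-0.04,0],[0,0,0],1],[[-1,-0.04,0],[0,0,0],1],[[-1,-0.04,0],[0,0,0],1],[[-1,-0.04,0],[0,0,0],1],[[-1,-0.04,0],[0,0,0],1],[[-1,-0.04,0],[0,0,0],1],[[-1,-0.04,0],[0,0,0],1],[[-1,-0.04,0],[0,0,0],1],[[-1,-0.04,0],[0,0,0],1]]' | cat
python3 -m inch '[[[-1,-0.04,0],[0,0,0],1],[[-1,-0.04,0],[0,0,0],1],[[-1,-0.04,0],[0,0,0],1],[[-1,-0.04,0],[0,0,0],1],[[-1,-0.04,0],[0,0,0],1],[[-1,-0.04,0],[0,0,0],1],[[-1,-0.04,0],[0,0,0],1],[[-1,-0.04,0],[0,0,0],1],[[-1,-0.04,0],[0,0,0],1],[[-0.9,-0.04,0],[0,0,0],1]]' | cat
python3 -m inch '[[[-0.5,0,0],[0,0,0],1],[[-0.1,0,0],[0,0,0],1],[[0,0,0],[0,0,0],1],[[0,0,0],[0,0,0],1],[[0,0,0],[0,0,0],1],[[0,0,0],[0,0,0],1],[[0,0,0],[0,0,0],1],[[0,0,0],[0,0,0],1],[[0,0,0],[0,0,0],1],[[0,0,0],[0,0,0],1]]' | cat
python3 - <<'E'
from h import *
s=r.read_state(); print(s['tcp_pos'],s['finger_gap'])
for c in ['wrist','scene','side']:
  p=imaging.capture(c); save(p,c[0]+'5.png')
  for q in ['stand_hole','brush_tip','brush']:
    for d in finder.spot_point(p,q)[:3]:
      if d['centre'][0]>470:print(c,q,np.round(d['centre'],1),round(d['confidence'],2),proj(p,d['centre']).round())
E
```

```text
time_s: 20.45
tcp_pos: [491.4, 117.4, 274.2]
orientation: [0.001, 0.67, 0.742, 0.001]
force: [0.0, -0.4, -1.6]
finger_gap: 0.2
finger_force: 30.0
time_s: 21.45
tcp_pos: [505.3, -133.9, 272.5]
orientation: [-0.001, 0.671, 0.741, -0.0]
force: [-0.5, -0.1, -0.4]
finger_gap: 0.197
finger_force: 30.0
time_s: 22.45
tcp_pos: [519.8, -381.3, 272.1]
orientation: [-0.001, 0.671, 0.741, -0.0]
force: [0.1, -0.1, -1.1]
finger_gap: 0.194
finger_force: 30.0
time_s: 23.45
tcp_pos: [522.3, -394.3, 273.2]
orientation: [-0.0, 0.671, 0.742, 0.0]
force: [0.9, -0.0, -0.1]
finger_gap: 0.197
finger_force: 30.0
[ 522.29015184 -394.30273347  273.15532482] 0.19698075646572008
wrist stand_hole [ 521.8 -400.1   99.4] 0.57 [259. 177.]
wrist stand_hole [ 522.3 -394.   165.4] 0.52 [260. 187.]
wrist brush_tip [ 618.9 -473.3    3.6] 0.69 [318. 216.]
scene stand_hole [ 522.2 -400.4   97.4] 0.85 [138. 188.]
scene brush_tip [ 521.2 -394.9  165. ] 0.59 [136. 171.]
scene brush [ 523.  -389.1  243. ] 0.58 [133. 151.]
scene brush [485.5 168.3  16.3] 0.55 [308. 203.]
side stand_hole [ 519.2 -395.    97.2] 0.75 [275. 268.]
side brush_tip [ 525.8 -392.6  169.3] 0.96 [279. 243.]
side brush_tip [ 516.1 -160.     8.2] 0.74 [256. 237.]
side brush [ 522.  -391.6  242.8] 0.6 [278. 217.]
```

View pics/w5.png

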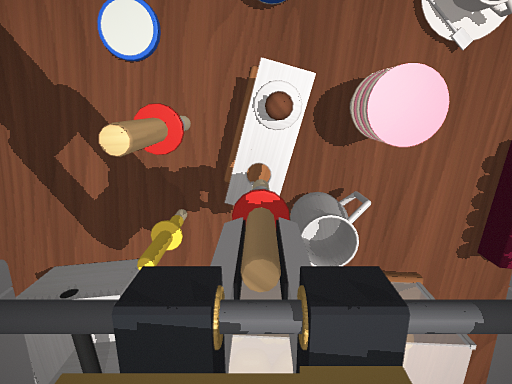

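The wrist view shows the free hole at (259,174), with the brush tip just in front of it at (261,187). The recorded grasp position agrees, so I'll shift by a few mm and lower to just above the plate.

```bash
python3 -m inch '[[[-0.14,-0.08,0.4],[0,0,0],1],[[0,0,0.7],[0,0,0],1],[[0,0,0.7],[0,0,0],1],[[0,0,0.3],[0,0,0],1],[[0,0,0.1],[0,0,0],1],[[0,0,0],[0,0,0],1],[[0,0,0],[0,0,0],1],[[0,0,0],[0,0,0],1],[[0,0,0],[0,0,0],1],[[0,0,0],[0,0,0],1]]' 30
python3 - <<'E'
from h import *
w=__import__('h').imaging.capture('wrist'); save(w,'w6.png')
a=w['pixels'][130:230,200:330]; cv2.imwrite('pics/w6c.png',cv2.resize(a[:,:,::-1],(650,500),interpolation=cv2.INTER_CUBIC))
print(r.read_state()['tcp_pos'], proj(w,[520.4,-398.1,100]), proj(w,[520.4,-398.1,105]))
E
```

```text
time_s: 25.05
tcp_pos: [520.8, -398.2, 218.8]
orientation: [0.0, 0.671, 0.742, 0.0]
force: [-1.8, 0.2, -1.6]
finger_gap: 0.201
finger_force: 30.0
[ 520.71786137 -398.14087935  218.56289205] [259.7137262  183.93763832] [259.71144371 185.21962904]
```

View pics/w6c.png

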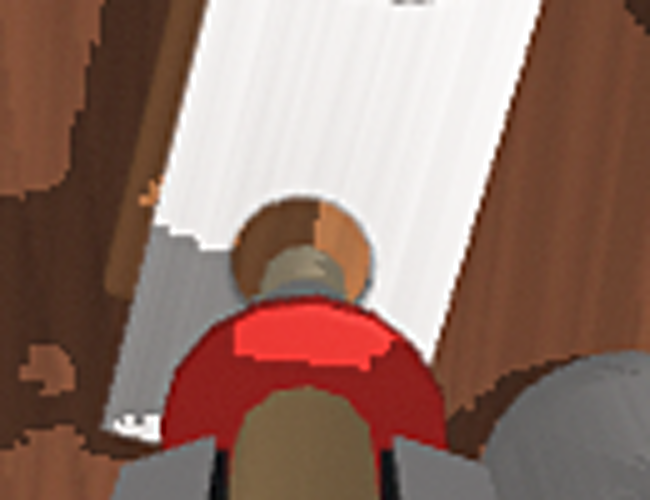

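The hole (302,265 in the crop, so px 260,183) matches the predicted 260,184. I'll insert.

```bash
python3 -m inch '[[[0,0,0.4],[0,0,0],1],[[0,0,0.6],[0,0,0],1],[[0,0,0.6],[0,0,0],1],[[0,0,0.6],[0,0,0],1],[[0,0,0.6],[0,0,0],1],[[0,0,0.5],[0,0,0],1],[[0,0,0.15],[0,0,0],1],[[0,0,0],[0,0,0],1],[[0,0,0],[0,0,0],1],[[0,0,0],[0,0,0],1]]' 30
```

```text
time_s: 26.1
tcp_pos: [521.1, -398.5, 133.2]
orientation: [0.001, 0.671, 0.742, 0.0]
force: [-0.7, -0.7, -0.4]
finger_gap: 0.198
finger_force: 30.0
```

```bash
python3 -m inch '[[[0,0,0.05],[0,0,0],1],[[0,0,0.05],[0,0,0],1],[[0,0,0.05],[0,0,0],1],[[0,0,0.03],[0,0,0],1],[[0,0,0],[0,0,0],1],[[0,0,0],[0,0,0],1],[[0,0,0],[0,0,0],1],[[0,0,0],[0,0,0],1],[[0,0,0],[0,0,0],1],[[0,0,0],[0,0,0],1]]' 30
```

```text
time_s: 27.1
tcp_pos: [520.7, -398.1, 128.1]
orientation: [0.0, 0.671, 0.742, 0.0]
force: [-1.1, 0.9, 5.1]
finger_gap: 0.196
finger_force: 30.0
```

Seated: 5 N at the same height as the original grasp. Releasing and rising.

```bash
python3 -m inch '[[[0,0,0],[0,0,0],0.45],[[0,0,0],[0,0,0],0.45],[[0,0,0],[0,0,0],0.45],[[0,0,0],[0,0,0],0.45],[[0,0,0],[0,0,0],0.45],[[0,0,-0.4],[0,0,0],0.45],[[0,0,-0.9],[0,0,0],0.45],[[0,0,-1],[0,0,0],0.45],[[0,0,-1],[0,0,0],0.45],[[0,0,-1],[0,0,0],0.45]]' 30
python3 - <<'E'
from h import *
for c in ['wrist','scene','side']:
  p=imaging.capture(c); save(p,c[0]+'7.png')
  for q in ['brush','brush_grip']:
    for d in finder.spot_point(p,q)[:3]:
      if d['centre'][0]>470:print(c,q,np.round(d['centre'],1),round(d['confidence'],2),proj(p,d['centre']).round())
# mark from w4-like pose is lost; red in w4 only as png
a=cv2.imread('pics/w4.png').astype(int); m=(a[:,:,2]-np.maximum(a[:,:,0],a[:,:,1])>80); ys,xs=np.nonzero(m[125:188,225:250])
for y in range(125,188,6):
    q=np.nonzero(m[y,225:250])[0]; print(y,(q.mean()+225) if len(q) else None,len(q))
E
```

```text
time_s: 28.1
tcp_pos: [520.7, -398.1, 237.0]
orientation: [0.001, 0.671, 0.742, 0.0]
force: [1.3, -0.6, 0.4]
finger_gap: 0.551
finger_force: 0.0
wrist brush [ 518.2 -396.7  101.1] 0.74 [258. 178.]
wrist brush_grip [ 524.1 -397.6  143. ] 0.86 [264. 191.]
scene brush [ 518.6 -396.6   97.6] 0.73 [140. 188.]
scene brush_grip [ 519.6 -399.3  146.4] 0.53 [136. 176.]
side brush [ 521.4 -394.5   99.4] 0.93 [276. 267.]
side brush_grip [ 521.9 -396.7  148.3] 0.76 [277. 252.]
125 None 0
131 234.0 5
137 233.5 6
143 236.0 3
149 236.0 3
155 236.0 3
161 236.0 3
167 236.0 3
173 237.0 3
179 237.0 3
185 236.5 2
```

Brush stands in its hole at (520,-396,99), upright. On to above the pusher grip.

```bash
python3 -m inch '[[[0.5,0.1,0],[0,0,0],0.45],[[1,0.27,0],[0,0,0],0.45],[[1,0.27,0],[0,0,0],0.45],[[1,0.28,0],[0,0,0],0.45],[[1,0.28,0],[0,0,0],0.45],[[1,0.28,0],[0,0,0],0.45],[[1,0.28,0],[0,0,0],0.45],[[1,0.28,0],[0,0,0],0.45],[[1,0.28,0],[0,0,0],0.45],[[1,0.28,0],[0,0,0],0.45]]' 30 | cat
python3 -m inch '[[[1,0.28,0],[0,0,0],0.45],[[1,0.28,0],[0,0,0],0.45],[[1,0.28,0],[0,0,0],0.45],[[1,0.28,0],[0,0,0],0.45],[[1,0.28,0],[0,0,0],0.45],[[1,0.28,0],[0,0,0],0.45],[[1,0.28,0],[0,0,0],0.45],[[1,0.28,0],[0,0,0],0.45],[[1,0.28,0],[0,0,0],0.45],[[1,0.28,0],[0,0,0],0.45]]' | cat
python3 -m inch '[[[1,0.28,0],[0,0,0],0.45],[[1,0.28,0],[0,0,0],0.45],[[0.8,0.2,0],[0,0,0],0.45],[[0.2,0,0],[0,0,0],0.45],[[0,0,0],[0,0,0],0.45],[[0,0,0],[0,0,0],0.45],[[0,0,0],[0,0,0],0.45],[[0,0,0],[0,0,0],0.45],[[0,0,0],[0,0,0],0.45],[[0,0,0],[0,0,0],0.45]]' | cat
python3 - <<'E'
from h import *
p=imaging.capture('wrist'); save(p,'w8.png')
for q in ['pusher_grip','pusher_face','mark','track','tray']:
    for d in finder.spot_point(p,q)[:2]:print(q,np.round(d['centre'],1),round(d['confidence'],2),proj(p,d['centre']).round())
a=p['pixels'].astype(int); m=(a[:,:,0]-np.maximum(a[:,:,1],a[:,:,2])>80).astype(np.uint8)
n,l,st,ce=cv2.connectedComponentsWithStats(m)
for i in range(1,n):
    if st[i,4]>8: print(st[i],ce[i].round(1),ray(p,ce[i],14).round(1),ray(p,ce[i],52).round(1))
E
```

```text
time_s: 29.55
tcp_pos: [561.3, -153.2, 234.6]
orientation: [-0.0, 0.671, 0.742, 0.0]
force: [-0.5, -0.0, 0.1]
finger_gap: 0.551
finger_force: 0.0
time_s: 30.55
tcp_pos: [605.6, 102.4, 234.7]
orientation: [-0.0, 0.671, 0.742, -0.0]
force: [0.1, 0.2, 0.4]
finger_gap: 0.546
finger_force: 0.0
time_s: 31.55
tcp_pos: [617.8, 176.5, 235.1]
orientation: [0.0, 0.671, 0.741, 0.0]
force: [0.1, 0.2, 0.1]
finger_gap: 0.551
finger_force: 0.0
pusher_grip [618.2 178.2  88.6] 0.81 [261. 176.]
pusher_face [630.8 180.4  36.9] 0.71 [271. 166.]
mark [452.5 166.   -1.7] 0.64 [136. 158.]
tray [ 4.841e+02  1.648e+02 -1.000e-01] 0.97 [160. 161.]
[493  95   5   5  11] [494.8  97.9] [895.7 287.5  14. ] [868.6 284.1  52. ]
[480 103   6  10  11] [481.4 107.9] [882.6 274.2  14. ] [856.8 272.1  52. ]
[114 133  19  12 126] [119.7 138. ] [437.7 192.9  14. ] [454.1 198.5  52. ]
[133 140   4  13  41] [134.6 145.9] [456.4 184.7  14. ] [471.  191.1  52. ]
[132 154   8  32  87] [135.5 168.3] [457.5 155.6  14. ] [472.  164.8  52. ]
[121 187  17  16 104] [126.3 195.4] [445.1 117.7  14. ] [460.8 130.5  52. ]
[180 205  20  1
[... 493 characters left out ...]
 [580.  122.1  52. ]
[236 206  17  11 143] [243.7 211.4] [602.1 110.7  14. ] [602.8 124.1  52. ]
[128 239  17   9  85] [135.8 243.2] [457.4  49.6  14. ] [471.9  68.8  52. ]
[147 239  15   9  67] [152.  242.3] [479.7  53.3  14. ] [492.1  72.1  52. ]
[181 238   2  10  15] [181.3 242.3] [520.1  57.1  14. ] [528.7  75.6  52. ]
[235 239   2   9  14] [235.6 242.6] [594.9  64.1  14. ] [596.3  81.9  52. ]
[254 239  17  10  25] [259.4 246.2] [628.2  62.   14. ] [626.5  80.   52. ]
[163 240   2   8  14] [163.4 243.1] [495.5  53.6  14. ] [506.4  72.4  52. ]
[220 248  15   1  15] [227. 248.] [583.6  54.8  14. ] [586.1  73.6  52. ]
[238 248  15   1  15] [245. 248.] [608.5  57.3  14. ] [608.6  75.8  52. ]
```

View pics/w8.png

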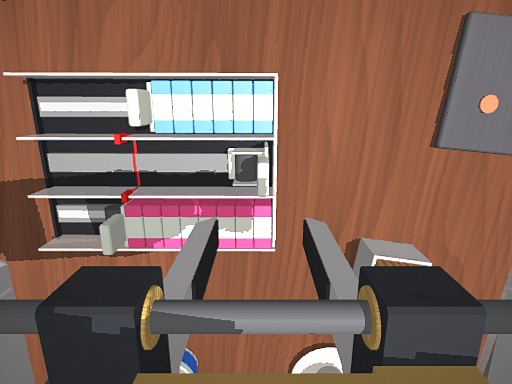

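The wrist view shows the tab at (263,170), the red line at (136,160), and the clips at (120,138) and (126,195). Mark centre is about (457,165), so the pull is about 170 mm. I'll descend on the grip.

```bash
python3 -m inch '[[[0.04,0.07,0.6],[0,0,0],0.45],[[0,0,0.9],[0,0,0],0.45],[[0,0,0.9],[0,0,0],0.45],[[0,0,0.9],[0,0,0],0.45],[[0,0,0.9],[0,0,0],0.45],[[0,0,0.9],[0,0,0],0.45],[[0,0,0.8],[0,0,0],0.45],[[0,0,0.5],[0,0,0],0.45],[[0,0,0.1],[0,0,0],0.45],[[0,0,0],[0,0,0],0.45]]' 40
python3 -m inch '[[[0,0,0],[0,0,0],1],[[0,0,0],[0,0,0],1],[[0,0,0],[0,0,0],1],[[0,0,0],[0,0,0],1],[[0,0,0],[0,0,0],1],[[0,0,0],[0,0,0],1],[[0,0,0],[0,0,0],1],[[0,0,0],[0,0,0],1],[[0,0,0],[0,0,0],1],[[0,0,0],[0,0,0],1]]' 40
```

```text
time_s: 32.85
tcp_pos: [619.2, 178.2, 72.0]
orientation: [-0.0, 0.671, 0.742, -0.0]
force: [0.7, 0.0, 0.0]
finger_gap: 0.546
finger_force: 0.0
time_s: 33.85
tcp_pos: [620.0, 178.2, 72.8]
orientation: [0.0, 0.671, 0.742, 0.001]
force: [2.8, 0.8, 0.8]
finger_gap: 0.123
finger_force: 40.0
```

Gap is 12 mm, so the tab is held. Pulling back 155 mm.

```bash
python3 -m inch '[[[0,-0.2,0],[0,0,0],1],[[0,-0.3,0],[0,0,0],1],[[0,-0.4,0],[0,0,0],1],[[0,-0.4,0],[0,0,0],1],[[0,-0.4,0],[0,0,0],1],[[0,-0.4,0],[0,0,0],1],[[0,-0.4,0],[0,0,0],1],[[0,-0.4,0],[0,0,0],1],[[0,-0.4,0],[0,0,0],1],[[0,-0.4,0],[0,0,0],1]]' 40
python3 -m inch '[[[0,-0.4,0],[0,0,0],1],[[0,-0.4,0],[0,0,0],1],[[0,-0.4,0],[0,0,0],1],[[0,-0.4,0],[0,0,0],1],[[0,-0.4,0],[0,0,0],1],[[0,-0.3,0],[0,0,0],1],[[0,-0.2,0],[0,0,0],1],[[0,0,0],[0,0,0],1],[[0,0,0],[0,0,0],1],[[0,0,0],[0,0,0],1]]' 40
python3 - <<'E'
from h import *
print(r.read_state()['tcp_pos'])
ims=[]
for c in ['wrist','scene','side']:
  p=imaging.capture(c); save(p,c[0]+'9.png')
  for q in ['pusher_face','pusher_grip','mark','track','tray']:
    for d in finder.spot_point(p,q)[:2]:
      if d['centre'][1]>100: print(c,q,np.round(d['centre'],1),round(d['confidence'],2),proj(p,d['centre']).round())
  u,v=proj(p,[457,165,40]).astype(int)
  ims.append(cv2.resize(p['pixels'][max(v-45,0):v+45,u-60:u+60,::-1],(400,300),interpolation=cv2.INTER_CUBIC))
cv2.imwrite('pics/c9.png',np.vstack([np.hstack(ims[:2]),np.hstack([ims[2],ims[2]*0])]))
E
```

```text
time_s: 34.85
tcp_pos: [527.4, 169.3, 72.8]
orientation: [0.001, 0.671, 0.742, 0.001]
force: [4.6, 1.9, -1.1]
finger_gap: 0.124
finger_force: 40.0
time_s: 35.85
tcp_pos: [465.5, 163.2, 72.7]
orientation: [0.0, 0.671, 0.742, 0.001]
force: [4.0, 2.6, -0.3]
finger_gap: 0.125
finger_force: 40.0
[465.4802044  163.16809164  72.72495931]
wrist pusher_face [473.9 164.2  38.2] 0.8 [272. 213.]
wrist pusher_grip [463.5 164.3  90.9] 0.59 [257. 243.]
wrist track [485.7 165.8  11. ] 0.87 [285. 201.]
wrist tray [483.1 164.2  -2.1] 0.66 [281. 198.]
scene pusher_face [470.7 166.   39.3] 0.69 [307. 195.]
scene pusher_grip [467.6 160.2  90.9] 0.67 [307. 182.]
scene mark [455.5 165.8   0.6] 0.45 [306. 201.]
scene track [484.8 169.6  15.7] 0.85 [308. 203.]
scene tray [490.4 166.3  -1. ] 0.61 [307. 207.]
side pusher_face [475.9 168.2  41.6] 0.6 [230. 176.]
side pusher_grip [463.5 161.3  87.2] 0.52 [226. 167.]
side track [486.7 164.5  11.3] 0.72 [233. 184.]
side tray [485.7 166.6   0.9] 0.69 [233. 186.]
side tray [ 5.629e+02  4.618e+02 -3.000e-01] 0.26 [241. 151.]
```

View pics/c9.png

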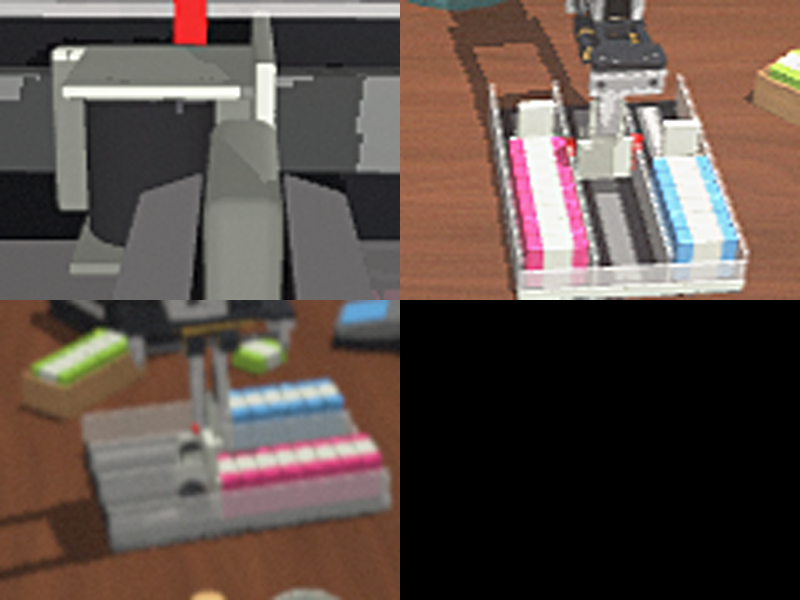

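The crops show the tab held by both fingers, the red clip at wrist-crop (191,20) and the plate's top edge at wrist-crop (265,90). The face is still in front of the mark. I'll compute the rest.

```bash
python3 - <<'E'
from h import *
p=imaging.capture('wrist')
u,v=proj(p,[457,165,40]).astype(int); print(u,v)
f=lambda x,y:(u-60+x*120/400, max(v-45,0)+y*90/300)
for z in (50,52,56): print('clip',z,ray(p,f(191,42),z).round(1))
for z in (60,65,69): print('front',z,ray(p,f(275,90),z).round(1),'back',ray(p,f(255,90),z).round(1))
a=p['pixels'].astype(int); m=(a[:,:,0]-np.maximum(a[:,:,1],a[:,:,2])>80).astype(np.uint8)
n,l,st,ce=cv2.connectedComponentsWithStats(m)
for i in range(1,n):
    if st[i,4]>8 and 200<ce[i][0]<300: print(st[i],ce[i].round(1),ray(p,ce[i],50).round(1))
print(r.read_state()['tcp_pos'])
E
```

```text
248 210
clip 50 [453. 191.  50.]
clip 52 [453.  191.4  52. ]
clip 56 [453.1 192.4  56. ]
front 60 [469.9 185.6  60. ] back [466.1 185.2  60. ]
front 65 [469.6 187.   65. ] back [465.9 186.6  65. ]
front 69 [469.4 188.1  69. ] back [465.7 187.7  69. ]
[240 155  11  24 219] [244.7 166.9] [452.  198.1  50. ]
[248 285  26  14 289] [260.7 292.8] [471.7 106.   50. ]
[248 334  28  15 419] [261.5 341. ] [476.6  64.4  50. ]
[278 334   3  15  23] [279.3 342.5] [490.2  64.3  50. ]
[465.57167425 163.17929885  72.70177206]
```

Both estimates give about 15 mm. Pulling that and holding.

```bash
python3 -m inch '[[[0,-0.2,0],[0,0,0],1],[[0,-0.2,0],[0,0,0],1],[[0,-0.15,0],[0,0,0],1],[[0,-0.05,0],[0,0,0],1],[[0,0,0],[0,0,0],1],[[0,0,0],[0,0,0],1],[[0,0,0],[0,0,0],1],[[0,0,0],[0,0,0],1],[[0,0,0],[0,0,0],1],[[0,0,0],[0,0,0],1]]' 40
python3 - <<'E'
from h import *
print(r.read_state()['tcp_pos'])
ims=[]
for c in ['wrist','scene','side']:
  p=imaging.capture(c); save(p,c[0]+'10.png')
  for q in ['pusher_face','mark','brush','tub','stand_hole','pusher_grip']:
    for d in finder.spot_point(p,q)[:3]: print(c,q,np.round(d['centre'],1),round(d['confidence'],2))
  if c!='side':
    u,v=proj(p,[457,165,40]).astype(int)
    ims.append(cv2.resize(p['pixels'][max(v-45,0):v+45,u-60:u+60,::-1],(400,300),interpolation=cv2.INTER_CUBIC))
  if c=='wrist':
    a=p['pixels'].astype(int); m=(a[:,:,0]-np.maximum(a[:,:,1],a[:,:,2])>80).astype(np.uint8)
    n,l,st,ce=cv2.connectedComponentsWithStats(m)
    for i in range(1,n):
      if st[i,4]>8 and 200<ce[i][0]<300 and ce[i][1]<240: print(st[i],ce[i].round(1),ray(p,ce[i],50).round(1))
cv2.imwrite('pics/c10.png',np.hstack(ims))
E
```

```text
time_s: 37.8
tcp_pos: [450.7, 161.7, 72.7]
orientation: [0.0, 0.671, 0.742, 0.001]
force: [5.0, 2.1, -1.2]
finger_gap: 0.129
finger_force: 40.0
[450.72290442 161.72189525  72.74006339]
wrist pusher_face [458.5 162.7  38.6] 0.85
wrist pusher_face [484.  164.2   0.5] 0.61
wrist stand_hole [485.7 164.5  11.5] 0.3
wrist pusher_grip [445.7 161.6  88.2] 0.77
[263 155  10  23 210] [267.6 166.7] [451.9 198.2  50. ]
scene pusher_face [456.6 163.5  40.5] 0.52
scene pusher_face [ 509.  -162.5    6.6] 0.25
scene mark [ 760.  -159.4   -2.9] 0.63
scene mark [455.3 165.9  -1.6] 0.49
scene brush [ 519.5 -395.5  100. ] 0.74
scene brush [ 410.3 -490.8   79.9] 0.64
scene brush [ 414.7 -355.7  109.8] 0.57
scene tub [ 513.9 -154.5   -0. ] 0.57
scene stand_hole [ 524.5 -398.7   98. ] 0.93
scene stand_hole [ 522.5 -394.3   98.9] 0.25
scene pusher_grip [452.9 158.6  87.9] 0.52
side pusher_face [ 7.585e+02 -1.569e+02  3.000e-01] 0.58
side pusher_face [459.1 165.5  41. ] 0.51
side mark [457.8 165.8  42.1] 0.65
side brush [ 412.  -486.6   80.7] 0.77
side brush [ 407.2 -356.2  105.7] 0.71
side brush [ 518.  -396.8   98.9] 0.66
side tub [ 512.9 -156.5    2.6] 0.9
side tub [461.1 163.2  41.8] 0.71
side stand_hole [ 519.9 -395.6   97.5] 0.7
side stand_hole [8.054e+02 7.300e+00 2.000e-01] 0.25
side pusher_grip [450.2 160.   94. ] 0.57
```

View pics/c10.png

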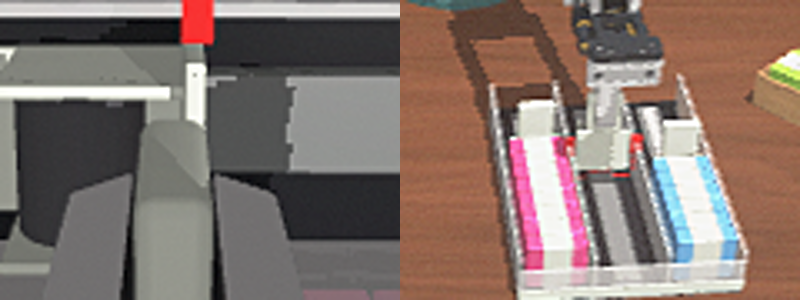

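The wrist crop shows the plate's front edge (206,95) within the clip's width (183–213). The scene crop shows the red line right at the foot of the face (620,173). Face is about 457 and mark about 456–457, well within tolerance. Brush and tub are in place, so I'm handing in.

```bash
python3 -c "
from cell import r
print(r.close_job())"
```

```text
the job is handed in; nothing more can be done
None
```

The job is handed in, with no verdict shown: the brush was dipped, dabbed on the bare track and stood back in its hole, and the pusher is held with its face within about 3 mm of the red mark by my measurements.

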